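Point along the row of moisture tins and show the open one

TASK

Check the row of five moisture tins in the rack: starting at the handle end, run the fingertips along the row about two centimetres above the tins, passing over the middle of each in turn to the far end, without touching rack or tins. Then go to the one tin without a lid and finish there, fingertips held still about two centimetres above its middle, pointing at it. Nothing is to be picked up or moved.

Things in the scene. Friction and masses are not known exactly. Their poses are not given: they have to be found in the camera images.
- rack: Flat plywood rack, 250 x 62 mm and 10 mm thick, lying loose on the table, with five round seats in one straight row and a stub handle (26 mm wide, reaching to 222 mm from the origin) at one end. Origin: centre of the underside of the 250 mm strip. Its x axis runs along the row, away from the handle (the handle is at -x); z is up. It may lie at any yaw.
- seat1 (a point): Centre of seat 1 of the rack, at the level of the rack's upper face (10 mm above the table), nearest to the handle. Seats are 48 mm apart, 5 mm deep, and each holds one tin, upright, whose top is 22 mm (lidded) or 19 mm (open) above this point.
- seat2 (a point): Centre of seat 2 of the rack, at the level of the rack's upper face (10 mm above the table). Seats are 48 mm apart, 5 mm deep, and each holds one tin, upright, whose top is 22 mm (lidded) or 19 mm (open) above this point.
- seat3 (a point): Centre of seat 3 of the rack, at the level of the rack's upper face (10 mm above the table). Seats are 48 mm apart, 5 mm deep, and each holds one tin, upright, whose top is 22 mm (lidded) or 19 mm (open) above this point.
- seat4 (a point): Centre of seat 4 of the rack, at the level of the rack's upper face (10 mm above the table). Seats are 48 mm apart, 5 mm deep, and each holds one tin, upright, whose top is 22 mm (lidded) or 19 mm (open) above this point.
- seat5 (a point): Centre of seat 5 of the rack, at the level of the rack's upper face (10 mm above the table), farthest from the handle. Seats are 48 mm apart, 5 mm deep, and each holds one tin, upright, whose top is 22 mm (lidded) or 19 mm (open) above this point.
- tin_a: Round aluminium moisture tin with its flat lid on, one of four alike: 42 mm across the lid, 26 mm high (27 with the raised middle of the lid), 50 g, standing loose in one of the seats, its top 32 mm above the table. Origin: centre of its underside, 5 mm above the table. z is up; which seat it has varies.
- tin_b: Round aluminium moisture tin with its flat lid on, one of four alike: 42 mm across the lid, 26 mm high (27 with the raised middle of the lid), 50 g, standing loose in one of the seats, its top 32 mm above the table. Origin: centre of its underside, 5 mm above the table. z is up; which seat it has varies.
- tin_c: Round aluminium moisture tin with its flat lid on, one of four alike: 42 mm across the lid, 26 mm high (27 with the raised middle of the lid), 50 g, standing loose in one of the seats, its top 32 mm above the table. Origin: centre of its underside, 5 mm above the table. z is up; which seat it has varies.
- tin_d: Round aluminium moisture tin with its flat lid on, one of four alike: 42 mm across the lid, 26 mm high (27 with the raised middle of the lid), 50 g, standing loose in one of the seats, its top 32 mm above the table. Origin: centre of its underside, 5 mm above the table. z is up; which seat it has varies.
- tin_open: The one round aluminium tin without a lid: 40 mm across, 24 mm high, open on top with a little maize inside, standing loose in one of the five seats, its rim 29 mm above the table. Origin: centre of its underside, 5 mm above the table. z is up; which seat it has varies.
- spare_lid: Bystander: a loose tin lid, 42 mm across, 9 mm high, lying on the table beside the rack, about 90 to 120 mm from its middle line. Origin: centre of underside.
- pan: Bystander: white triangular sample pan, sides 120 mm, 22 mm high, with some maize in it, on the table on the other side of the rack. Origin: centre of underside.
- spoon: Bystander: steel spoon, 150 mm long, lying on the table near the rack, its handle end up to 20 mm high. Origin: under its middle.
Not all that is in view belongs to the job. Leave any pink or red look-alike of the tin_open alone.

How it is judged:
By the outcome, as a careful person would: the job done as asked, in the order asked, and still so for the second after the job is handed in, with the robot touching nothing.
It also fails if it takes over 40 s, if anything falls off the work surface, if the arm or the gripper's body presses on something with over 40 N, if the wrist force passes 120 N, or if a joint passes its speed limit or range.

ROBOT

A 7-joint arm with a two-finger parallel gripper is mounted at the origin on the work surface. World frame = base frame: x ahead of the robot, y to its left, z up, the work surface at z = 0. Lengths are in mm, angles in rad, forces in N, time in s.
With the tool pointing down it reaches from about 400 to 850 mm from the base axis. Payload 10.4 kg.
Tool frame: the origin (TCP) lies between the finger pads, 19 mm behind the fingertips; this is the grasp point; z points along the fingers, y is the line along which they close (so a half turn about z gives the same grasp; the last joint's range is limited). The gripper opens to 87 mm and grips with 3 to 60 N. Pads are 19 mm wide; open, the fingers measure 117 mm over their backs; the gripper's body (75 mm by 190 mm) begins 51 mm behind the grasp point.
Start: joints at [1.257, 0.332, -0.065, 1.46, 0.022, 1.35, -0.088], TCP at [179.22, -598.774, 241.276] pointing down, gripper open.
Joint ranges: [-2.6, 2.6], [-0.5, 2.12], [-1.47, 1.34], [0.16, 2.42], [-1.27, 4.41], [0.06, 2.06], [-2.6, 2.6]. Speed limits (rad/s): [2.22, 2.22, 2.79, 2.79, 3.14, 3.14, 3.14].

INTERFACE

Orientations are given as a rotation vector (axis times angle).
In Python, from station import env gives the robot as it stands. The module is installed in compiled form; this text tells all that it offers.
- The arm moves only by the tool arm_command, never from a script. Its argument "motion" is a list of rows, each an object of numbers: "claw": the opening, from 0 (shut) to 1 (fully open); "dx", "dy", "dz": the shift along the world's x, y, z in m; "spin": the turn about the world's z in degrees. In form: [{"claw": .., "dx": .., "dy": .., "dz": .., "spin": ..}, ...]. A call has 1 to 8 rows; each row shifts and turns the commanded pose from where the row before left it; what a row does not reach is not made up. A row lasts 1/8 s, in which the tool goes at most 62.5 mm and 10.7 degrees, less where a joint would pass 70% of its speed; a pose out of reach is approached as far as the arm can. A call is refused whole if a number of a shift passes 0.0625 or a number of a turn 10.7, either way. A call with a gripper value outside its range is refused whole. The fingers move at their own pace and stop on an object; the grip force is fixed at half the most. Time passes only in rows, so rows that do not move let the fingers close. It gives the time, the measured TCP pose, the force, the opening and the grip force at its end, in the units of the state.
- env.read_state(): the state, without advancing time (a new reading comes with each control period).
- env.grab_frame(name): name is "side" or "top" or "wrist"; returns a dict with "image" (384x512x3 uint8, red, green, blue), "camera_matrix" (3x3 intrinsics, pixels), "R" (3x3) and "t" (3): a world point X has camera coordinates R X + t. Camera axes: x right, y down, z forward; pixel columns grow to the right and rows downward; lengths in mm; the calibration is good to about 2 mm. A picture is of the moment at which its call begins. There is no depth.
- env.hand_in(): hands the job in; it is judged then, once.
The state is a dict: "t": time; "joints": joint angles; "dq": joint speeds; "effort": joint torques, N m; "ee_pos": TCP position; "tcp_rot": TCP orientation; "ft_force": force on the tool from outside, world axes, zero at the start; "moment": the same for the moment, N m; "width": opening from 0.0 (shut) to 1.0 (fully open); "grip_force": force on a finger pad.
Only numpy, scipy, OpenCV 4.12 (cv2) and the standard library are available. Lean on these libraries where they do the work, as an engineer would, in place of code of your own. Each camera call takes 0.05 s, during which the arm holds its last target. There are 200 camera calls.

## Working session

There is one attempt and no reset: what is moved stays moved. The work goes in short steps, Python scripts to look and compute and a tool call to move; the robot and the scene stay as the last step left them, time stands still between calls to the robot, and variables do not carry over. Pictures are saved under pics/ and viewed, at most 10 in all, crops included, and the job is handed in when it is done.

Besides the shell and the picture viewer there is one more tool, called after ">>>" as a command line: name --argument value ..., lists and objects as JSON in quotes. arm_command: Moves the arm, as the interface text tells. Its arguments: {"type":"object","properties":{"motion":{"type":"array"}},"required":["motion"]}

```bash
mkdir -p pics
cat > h.py <<'E'
import cv2, numpy as np
from station import env
def ray(f,uv,z):
    K,R,t=[np.array(f[k],float) for k in("camera_matrix","R","t")]
    d=R.T@np.linalg.inv(K)@np.array([uv[0],uv[1],1.]);c=-R.T@t
    return c+d*(z-c[2])/d[2]
def proj(f,X):
    K,R,t=[np.array(f[k],float) for k in("camera_matrix","R","t")]
    p=K@(R@np.array(X,float)+t.ravel());return p[:2]/p[2]
def save(f,n): cv2.imwrite(f"pics/{n}.png",cv2.cvtColor(f["image"],cv2.COLOR_RGB2BGR))
E
python3 - <<'E'
from h import *
fs=[env.grab_frame(n) for n in("top","side")]
im=np.vstack([f["image"] for f in fs])
for f,n in zip(fs,("top","side")):
    save(f,n+"0"); print(n,-np.array(f["R"]).T@np.array(f["t"]).ravel(), np.array(f["camera_matrix"])[0,0])
print(env.read_state())
E
```

```text
top [539.89290919  43.68519866 708.48103086] 351.43226041434497
side [359.822717   617.95273716 519.25064218] 405.48093087934916
{'t': 0.1, 'joints': array([ 1.25740529,  0.33278726, -0.06471005,  1.46085153,  0.02160573,
        1.34989365, -0.08849794]), 'dq': array([ 1.26633601e-03, -1.88047214e-03, -9.62087133e-04,  2.83862479e-05,
       -1.04020495e-03, -7.68945631e-04, -8.29478514e-04]), 'effort': array([ 6.25497778e-04, -6.24545002e+01,  2.42200331e-02, -3.90716350e+01,
       -6.13416242e-02,  3.65768548e-02,  1.14742893e-04]), 'ee_pos': array([ 179.10430466, -598.45495371,  240.54965343]), 'tcp_rot': array([-3.10722921e+00, -4.55038498e-01,  3.73752597e-04]), 'ft_force': array([-0.29192146, -0.48306091, -0.15948116]), 'moment': array([-0.06013223,  0.04165691, -0.02792112]), 'grip_force': 0.0, 'width': 0.997352626273393}
```

View pics/top0.png

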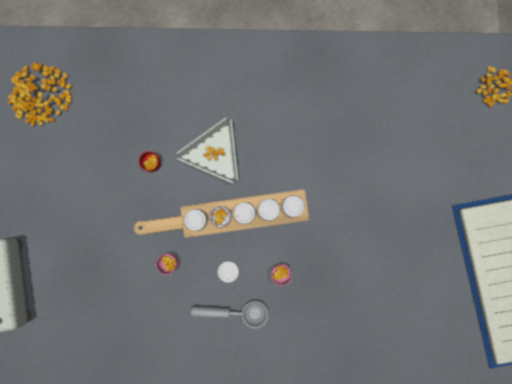

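View pics/side0.png

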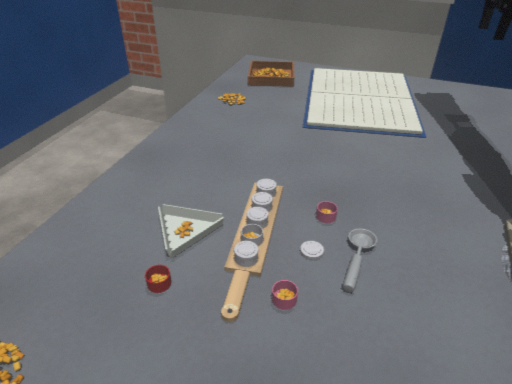

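The top view shows the rack with its handle at the left (knob at 140,228). The tins are at about (195,219), (220,216), (245,212), (269,209) and (293,206), and the open one is second from the handle. The side view agrees, with the open tin at (252,236). Pink and red look-alikes lie outside the rack.

```bash
cat > m.py <<'E'
from h import *
def tins(f,guess,zs,r=17):
    hsv=cv2.cvtColor(f["image"],cv2.COLOR_RGB2HSV); out=[]
    m=((hsv[...,1]<60)&(hsv[...,2]>150)).astype(np.uint8)*255
    for (u,v),z in zip(guess,zs):
        w=np.zeros_like(m); cv2.circle(w,(u,v),r,255,-1)
        cs,_=cv2.findContours(m&w,cv2.RETR_EXTERNAL,cv2.CHAIN_APPROX_NONE)
        c=max(cs,key=cv2.contourArea); (x,y),rr=cv2.minEnclosingCircle(c)
        P=ray(f,(x,y),z); out.append(P); print(np.round([x,y,rr],1),np.round(P,1))
    return np.array(out)
E
python3 - <<'E'
from m import *
f=env.grab_frame("top")
P=tins(f,[(195,219),(220,216),(245,212),(269,209),(293,206)],[31,29,31,31,31],13)
print(np.linalg.norm(np.diff(P[:,:2],axis=0),axis=1))
hsv=cv2.cvtColor(f["image"],cv2.COLOR_RGB2HSV)
m=cv2.inRange(hsv,(8,70,120),(25,200,255)); w=np.zeros_like(m); cv2.rectangle(w,(130,185),(315,240),255,-1)
m=cv2.morphologyEx(m&w,cv2.MORPH_CLOSE,np.ones((25,25)))
c=max(cv2.findContours(m,0,1)[0],key=cv2.contourArea)
pts=c[:,0]; s=pts[pts[:,0]>184]; b=cv2.boxPoints(cv2.minAreaRect(s))
B=np.array([ray(f,p,10) for p in b]);print(np.round(B[:,:2],1),B.mean(0)[:2],np.linalg.norm(np.diff(B,axis=0),axis=1))
d=P[4]-P[0];print("yaw",np.degrees(np.arctan2(d[1],d[0])))
g=env.grab_frame("side")
tins(g,[(246,250),(251,231),(258,214),(262,200),(266,185)],[32,29,32,32,32],11)
cv2.imwrite("pics/z.png",cv2.cvtColor(np.hstack([cv2.resize(f["image"][170:260,120:320],None,fx=2,fy=2,interpolation=2),cv2.resize(g["image"][170:260,190:290],None,fx=4,fy=4,interpolation=2)[:180]]) if 0 else cv2.resize(f["image"][170:260,120:320],None,fx=4,fy=4,interpolation=2),cv2.COLOR_RGB2BGR))
E
```

```text
[194.6 219.7  11.3] [543.7 162.3  31. ]
[220.  216.4  10.6] [551.1 113.8  29. ]
[244.  212.7  11.3] [559.1  67.7  31. ]
[268.7 209.4  11.3] [566.3  20.1  31. ]
[292.8 205.8  11.4] [574.2 -26.1  31. ]
[49.06230957 46.84708138 48.1032615  46.91534466]
[[569.9 194.5]
 [609.9 -50.8]
 [549.  -59.9]
 [509.5 183.5]] [559.57223366  66.8239905 ] [248.53964316  61.51058394 246.66497869]
yaw -80.78946405290706
[246. 250.  11.] [541.3 168.3  32. ]
[257.  234.    3.2] [539.  121.7  29. ]
[257.5 213.5  10.6] [556.5  72.   32. ]
[262.  198.   10.2] [564.9  24.6  32. ]
[266.  184.   10.2] [573.2 -22.4  32. ]
```

View pics/z.png

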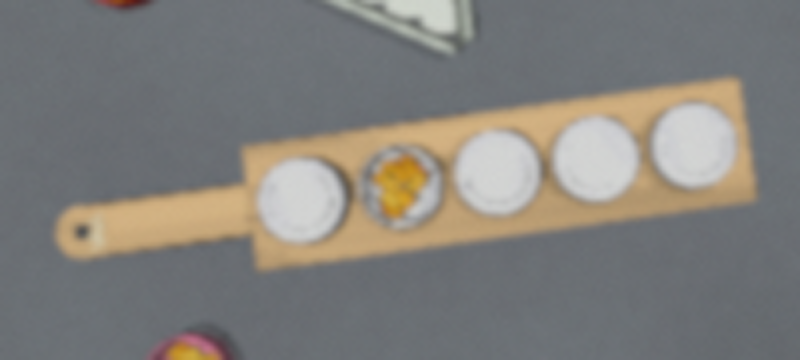

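The five centres fit a straight line with 48 mm spacing and a yaw of −80.8°. Seat 3 is at (559, 67.5), seat 1 at (543.6, 162.3) and seat 5 at (574.4, −27.3). The open tin is in seat 2 at (551.3, 114.9). I'll close the fingers and go around at height to the handle end.

>>> arm_command --motion '[{"claw": 0, "dx": 0.037, "dy": 0.037, "dz": 0, "spin": 0}, {"claw": 0, "dx": 0.037, "dy": 0.037, "dz": 0, "spin": 0}, {"claw": 0, "dx": 0.037, "dy": 0.037, "dz": 0, "spin": 0}, {"claw": 0, "dx": 0.037, "dy": 0.037, "dz": 0, "spin": 0}, {"claw": 0, "dx": 0.037, "dy": 0.037, "dz": 0, "spin": 0}, {"claw": 0, "dx": 0.037, "dy": 0.037, "dz": 0, "spin": 0}, {"claw": 0, "dx": 0.037, "dy": 0.037, "dz": 0, "spin": 0}, {"claw": 0, "dx": 0.037, "dy": 0.037, "dz": 0, "spin": 0}]'

```text
t: 1.2
ee_pos: [476.1, -301.5, 241.3]
tcp_rot: [3.108, 0.455, 0.0]
ft_force: [0.3, -0.5, 0.3]
width: 0.173
grip_force: 0.0
```

>>> arm_command --motion '[{"claw": 0, "dx": 0, "dy": 0.045, "dz": 0, "spin": 0}, {"claw": 0, "dx": 0, "dy": 0.045, "dz": 0, "spin": 0}, {"claw": 0, "dx": 0, "dy": 0.045, "dz": 0, "spin": 0}, {"claw": 0, "dx": 0, "dy": 0.045, "dz": 0, "spin": 0}, {"claw": 0, "dx": 0, "dy": 0.045, "dz": 0, "spin": 0}, {"claw": 0, "dx": 0, "dy": 0.045, "dz": 0, "spin": 0}, {"claw": 0, "dx": 0, "dy": 0.045, "dz": 0, "spin": 0}, {"claw": 0, "dx": 0, "dy": 0.045, "dz": 0, "spin": 0}]'

```text
t: 2.2
ee_pos: [475.0, 58.6, 241.3]
tcp_rot: [3.108, 0.455, 0.0]
ft_force: [0.5, 0.5, -0.5]
width: 0.007
grip_force: 0.0
```

>>> arm_command --motion '[{"claw": 0, "dx": 0, "dy": 0.04, "dz": 0, "spin": 0}, {"claw": 0, "dx": 0, "dy": 0.04, "dz": 0, "spin": 0}, {"claw": 0, "dx": 0, "dy": 0.04, "dz": 0, "spin": 0}, {"claw": 0, "dx": 0.02, "dy": 0.03, "dz": 0, "spin": 0}, {"claw": 0, "dx": 0.04, "dy": 0, "dz": -0.04, "spin": 0}, {"claw": 0, "dx": 0, "dy": 0, "dz": -0.04, "spin": 0}, {"claw": 0, "dx": 0, "dy": 0, "dz": 0, "spin": 0}, {"claw": 0, "dx": 0, "dy": 0, "dz": 0, "spin": 0}]'

```text
t: 3.2
ee_pos: [535.5, 207.7, 163.0]
tcp_rot: [-3.108, -0.456, -0.003]
ft_force: [0.7, 0.3, -0.3]
width: 0.006
grip_force: 0.0
```

Run:
```python
from m import *
s=env.read_state();print(s["ee_pos"],s["joints"],s["width"])
f=env.grab_frame("wrist");save(f,"w1")
g=env.grab_frame("top");save(g,"t1")
tip=s["ee_pos"]-[0,0,19]
print("tip proj wrist",proj(f,tip),"top",proj(g,tip))
for i in range(5):
    p=np.array([559,67.5,31])+48*(i-2)*np.array([.16,-.987,0]);print(i+1,proj(f,p))
```

```text
[535.51479003 207.71027093 162.97560577] [ 0.15903711  0.36947952 -0.74059287  1.66869337  0.26441812  1.20485018
 -1.92274971] 0.006288390758539214
tip proj wrist [256.90669388 249.57332843] top [153.84089104 223.64830616]
1 [306.53971679 196.64699096]
2 [357.98360093 203.16580451]
3 [408.77262695 209.60163642]
4 [458.91921986 215.95606114]
5 [508.43549229 222.23061356]
```

View pics/w1.png

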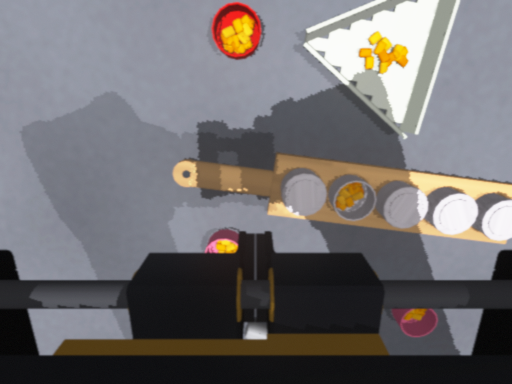

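The wrist view shows the closed fingers at about (257,240). The row runs to the right, with tins at about (304,192), (353,197) (open), (405,205), (455,211) and (503,217). That is a few pixels off the prediction, so I'll measure it properly.

Run:
```python
from m import *
f=env.grab_frame("wrist"); im=f["image"]
gr=cv2.GaussianBlur(cv2.cvtColor(im,cv2.COLOR_RGB2GRAY),(5,5),0)
roi=gr[150:245,260:]
c=cv2.HoughCircles(roi,cv2.HOUGH_GRADIENT,1,35,param1=80,param2=14,minRadius=18,maxRadius=26)[0]
c=c[np.argsort(c[:,0])]
for x,y,r in c:
    print(np.round([x+260,y+150,r],1),np.round(ray(f,(x+260,y+150),30),1))
hsv=cv2.cvtColor(im,cv2.COLOR_RGB2HSV)
# strip edges (rack upper face) between handle end and tins
m=cv2.inRange(hsv,(8,80,60),(24,255,255))
for u in (290,330,380,430,480):
    col=np.where(m[140:250,u])[0]+140
    a,b=ray(f,(u,col.min()),10),ray(f,(u,col.max()+1),10);print(u,col.min(),col.max(),np.round(a[:2],1),np.round(b[:2],1),np.round((a+b)[:2]/2,1))
g=env.grab_frame("top")["image"]
t=cv2.resize(im[140:260,230:430],None,fx=4,fy=4,interpolation=2)
cv2.imwrite("pics/w1z.png",cv2.cvtColor(t,cv2.COLOR_RGB2BGR))
```

```text
[303.5 197.5  23.2] [542.2 164.3  30. ]
[352.5 200.5  18.8] [552.5 120.   30. ]
[406.5 210.5  23.2] [557.8  68.2  30. ]
[457.5 218.5  25.4] [564.3  19.   30. ]
[492.5 218.5  25.4] [573.7 -12.5  30. ]
290 155 217 [573.2 185.5] [512.5 165.1] [542.8 175.3]
330 160 222 [579.5 147.6] [519.  124.6] [549.3 136.1]
380 167 228 [586.9  99.4] [527.5  73.5] [557.2  86.5]
430 174 234 [594.4  50.6] [536.   21.8] [565.2  36.2]
480 180 240 [602.9   1.6] [544.7 -30.6] [573.8 -14.5]
```

View pics/w1z.png

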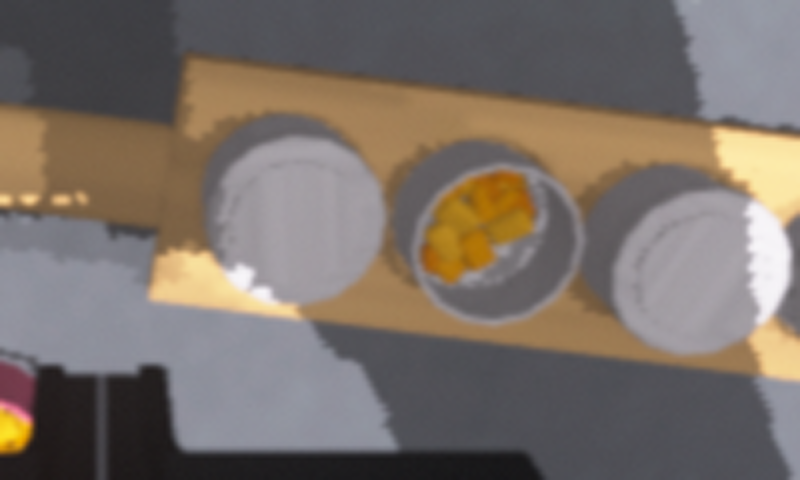

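The wrist measurement agrees to 1–2 mm, so I average the two: seat 3 at (559.5, 68.5), seat 1 at (544.1, 163.3), seat 2 at (551.8, 115.9) and seat 5 at (574.9, −26.3). Next I descend over the handle, just before seat 1.

>>> arm_command --motion '[{"claw": 0, "dx": 0.001, "dy": 0, "dz": -0.03, "spin": 0}, {"claw": 0, "dx": 0, "dy": 0, "dz": -0.03, "spin": 0}, {"claw": 0, "dx": 0, "dy": 0, "dz": -0.02, "spin": 0}, {"claw": 0, "dx": 0, "dy": 0, "dz": -0.01, "spin": 0}, {"claw": 0, "dx": 0, "dy": 0, "dz": 0, "spin": 0}, {"claw": 0, "dx": 0, "dy": 0, "dz": 0, "spin": 0}, {"claw": 0, "dx": 0, "dy": 0, "dz": 0, "spin": 0}]'

```text
t: 4.28
ee_pos: [536.7, 207.4, 72.1]
tcp_rot: [-3.108, -0.455, -0.002]
ft_force: [-0.3, 0.4, 0.1]
width: 0.006
grip_force: 0.0
```

>>> arm_command --motion '[{"claw": 0, "dx": 0.0018, "dy": -0.011, "dz": -0.001, "spin": 0}, {"claw": 0, "dx": 0.0018, "dy": -0.011, "dz": 0, "spin": 0}, {"claw": 0, "dx": 0.0019, "dy": -0.011, "dz": 0, "spin": 0}, {"claw": 0, "dx": 0.0019, "dy": -0.011, "dz": 0, "spin": 0}, {"claw": 0, "dx": 0, "dy": 0, "dz": 0, "spin": 0}, {"claw": 0, "dx": 0, "dy": 0, "dz": 0, "spin": 0}]'

```text
t: 5.03
ee_pos: [543.5, 163.6, 70.4]
tcp_rot: [-3.108, -0.456, -0.0]
ft_force: [0.0, -0.5, 0.4]
width: 0.006
grip_force: 0.0
```

Run:
```python
from h import *
s=env.read_state();print(s["ee_pos"])
a=env.grab_frame("wrist")["image"];b=env.grab_frame("side");tip=s["ee_pos"]-[0,0,19];print(proj(b,tip))
u,v=proj(b,tip).astype(int); c=b["image"][v-60:v+60,u-80:u+80]
t=np.hstack([cv2.resize(a[100:300,156:356],(400,400),interpolation=2),cv2.resize(c,(400,300),interpolation=2) if 0 else cv2.copyMakeBorder(cv2.resize(c,(400,300),interpolation=2),0,100,0,0,0)])
cv2.imwrite("pics/s1.png",cv2.cvtColor(t,cv2.COLOR_RGB2BGR))
```

```text
[543.533528   163.57287379  70.35905003]
[245.76224006 239.46125967]
```

View pics/s1.png

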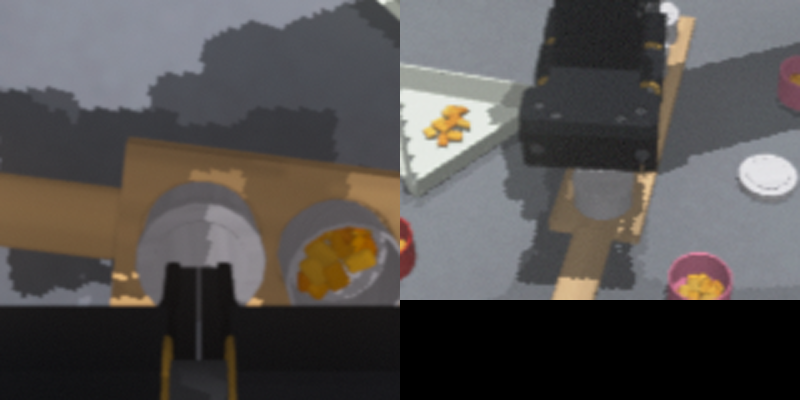

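Over tin 1 the fingertips (crop 198,265) are laterally centred on the lid, which spans 137–265, with a clear gap. I'll continue along the row.

>>> arm_command --motion '[{"claw": 0, "dx": 0.002, "dy": -0.0119, "dz": 0, "spin": 0}, {"claw": 0, "dx": 0.002, "dy": -0.0119, "dz": 0, "spin": 0}, {"claw": 0, "dx": 0.002, "dy": -0.0119, "dz": 0, "spin": 0}, {"claw": 0, "dx": 0.002, "dy": -0.0119, "dz": 0, "spin": 0}, {"claw": 0, "dx": 0.002, "dy": -0.0119, "dz": 0, "spin": 0}, {"claw": 0, "dx": 0.002, "dy": -0.0119, "dz": 0, "spin": 0}, {"claw": 0, "dx": 0.002, "dy": -0.0119, "dz": 0, "spin": 0}, {"claw": 0, "dx": 0.002, "dy": -0.0119, "dz": 0, "spin": 0}]'

```text
t: 6.12
ee_pos: [559.7, 67.3, 70.3]
tcp_rot: [3.108, 0.455, 0.0]
ft_force: [0.1, -0.3, -0.4]
width: 0.003
grip_force: 0.0
```

>>> arm_command --motion '[{"claw": 0, "dx": 0.0019, "dy": -0.0119, "dz": 0, "spin": 0}, {"claw": 0, "dx": 0.0019, "dy": -0.0119, "dz": 0, "spin": 0}, {"claw": 0, "dx": 0.0019, "dy": -0.0119, "dz": 0, "spin": 0}, {"claw": 0, "dx": 0.0019, "dy": -0.0119, "dz": 0, "spin": 0}, {"claw": 0, "dx": 0.0019, "dy": -0.0119, "dz": 0, "spin": 0}, {"claw": 0, "dx": 0.0019, "dy": -0.0119, "dz": 0, "spin": 0}, {"claw": 0, "dx": 0.0019, "dy": -0.0119, "dz": 0, "spin": 0}, {"claw": 0, "dx": 0.0019, "dy": -0.0119, "dz": 0, "spin": 0}]'

```text
t: 7.12
ee_pos: [574.9, -28.0, 70.3]
tcp_rot: [3.108, 0.455, 0.0]
ft_force: [0.1, 1.0, 0.8]
width: 0.005
grip_force: 0.0
```

>>> arm_command --motion '[{"claw": 0, "dx": 0.001, "dy": -0.005, "dz": 0, "spin": 0}, {"claw": 0, "dx": 0, "dy": 0, "dz": 0, "spin": 0}, {"claw": 0, "dx": 0, "dy": 0, "dz": 0, "spin": 0}]'

```text
t: 7.5
ee_pos: [575.8, -31.5, 70.3]
tcp_rot: [-3.108, -0.456, -0.0]
ft_force: [0.1, 0.7, -0.4]
width: 0.005
grip_force: 0.0
```

>>> arm_command --motion '[{"claw": 0, "dx": -0.003, "dy": 0.0184, "dz": 0, "spin": 0}, {"claw": 0, "dx": -0.003, "dy": 0.0184, "dz": 0, "spin": 0}, {"claw": 0, "dx": -0.003, "dy": 0.0184, "dz": 0, "spin": 0}, {"claw": 0, "dx": -0.003, "dy": 0.0184, "dz": 0, "spin": 0}, {"claw": 0, "dx": -0.003, "dy": 0.0184, "dz": 0, "spin": 0}, {"claw": 0, "dx": -0.003, "dy": 0.0184, "dz": 0, "spin": 0}, {"claw": 0, "dx": -0.003, "dy": 0.0184, "dz": 0, "spin": 0}, {"claw": 0, "dx": -0.003, "dy": 0.0184, "dz": 0, "spin": 0}]'

```text
t: 8.5
ee_pos: [551.6, 116.2, 70.3]
tcp_rot: [3.108, 0.455, 0.0]
ft_force: [-0.7, 0.4, -0.6]
width: 0.006
grip_force: 0.0
```

>>> arm_command --motion '[{"claw": 0, "dx": 0, "dy": 0, "dz": -0.0015, "spin": 0}, {"claw": 0, "dx": 0, "dy": 0, "dz": 0, "spin": 0}, {"claw": 0, "dx": 0, "dy": 0, "dz": 0, "spin": 0}, {"claw": 0, "dx": 0, "dy": 0, "dz": 0, "spin": 0}]'

```text
t: 9.0
ee_pos: [552.0, 114.3, 68.7]
tcp_rot: [3.108, 0.454, -0.0]
ft_force: [0.3, -0.3, -0.2]
width: 0.006
grip_force: 0.0
```

Run:
```python
from h import *
s=env.read_state();print(s["ee_pos"],s["t"])
f=env.grab_frame("wrist");a=f["image"];b=env.grab_frame("top")["image"];tip=s["ee_pos"]-[0,0,19];print(proj(f,tip), proj(f,[551.8,115.9,29]))
t=np.hstack([cv2.resize(a[130:280,181:331],(500,500),interpolation=2),cv2.copyMakeBorder(cv2.resize(b[180:255,170:320],(300,150)),0,350,0,0,0)])
cv2.imwrite("pics/s2.png",cv2.cvtColor(t,cv2.COLOR_RGB2BGR))
```

```text
[551.97903071 114.34157576  68.74988407] 9.0
[256.90822119 249.52508949] [254.28465997 233.56709579]
```

View pics/s2.png

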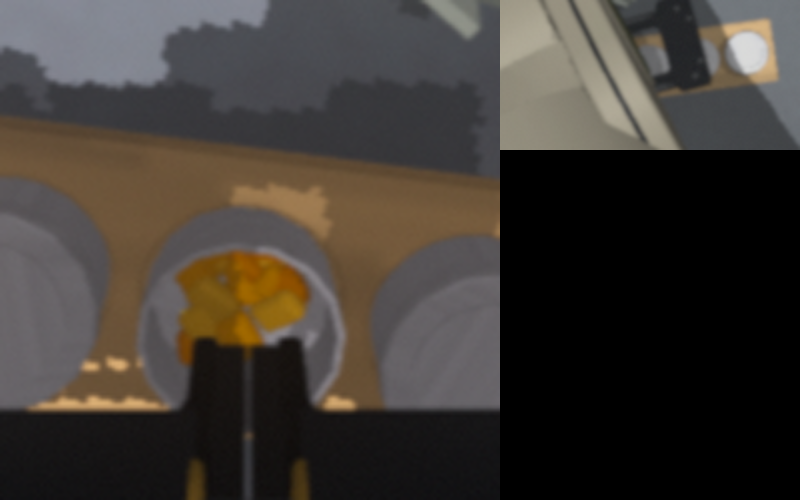

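In the wrist crop the open tin's rim is centred at about (241,348) and the fingers at x = 247. That leaves about 1.2 mm off, so I'll make a small correction and hold still.

>>> arm_command --motion '[{"claw": 0, "dx": 0, "dy": 0.0015, "dz": 0, "spin": 0}, {"claw": 0, "dx": 0, "dy": 0, "dz": 0, "spin": 0}, {"claw": 0, "dx": 0, "dy": 0, "dz": 0, "spin": 0}, {"claw": 0, "dx": 0, "dy": 0, "dz": 0, "spin": 0}, {"claw": 0, "dx": 0, "dy": 0, "dz": 0, "spin": 0}, {"claw": 0, "dx": 0, "dy": 0, "dz": 0, "spin": 0}, {"claw": 0, "dx": 0, "dy": 0, "dz": 0, "spin": 0}, {"claw": 0, "dx": 0, "dy": 0, "dz": 0, "spin": 0}]'

```text
t: 10.1
ee_pos: [551.8, 116.5, 68.8]
tcp_rot: [3.108, 0.455, 0.0]
ft_force: [1.0, -0.1, 0.1]
width: 0.003
grip_force: 0.0
```

```bash
python3 -c "
from station import env
s=env.read_state();print(s['ee_pos'],s['ft_force'],abs(s['dq']).max());print(env.hand_in())"
```

```text
[551.82836921 116.54753831  68.79153847] [ 1.03830559 -0.06845464  0.08277621] 0.0018524004323154002
the job is handed in; nothing more can be done
None
```

The job is handed in: the closed fingertips ran about 2 cm above all five tins from the handle end to the far end, then returned to the open tin in seat 2, where they are held still about 2 cm above its middle, with no sign of contact in the force readings.

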